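# Thread the clamp rod through the mug press

### The job

On the mug press, raise the sliding guard by its grip bar all the way up, where it stays by itself. Then take the clamp rod by its black handle from the wooden rest and push it, tapered end first, through the bushing under the guard and on through the bushing in the far side plate, until the tapered end stands out clearly (about 15 mm) beyond the far plate. Finish while still gripping the rod by its handle and holding it still there, with the guard up; leave the mug, the bottle and the carton alone.

Things in the scene. Friction and masses are not known exactly. Their poses are not given: they have to be found in the camera images.
- press: Fixed mug press: dark 12 mm base and two upright black plates (190 x 12 mm, tops 140 mm up) facing its y, with one 20 mm round bushing each, both on a level line along its y at x = 0, z = 100 mm. Origin: on the bench under that line at the near plate's +y face. Near plate y = 0 to -12 mm, far plate -92 to -104 mm, free between. The rod goes in along -y; its +y side is free but for the rails.
- near_bore (a point): Centre of the near plate's brass-rimmed bushing (through hole) at its entry (+y) face, 100 mm above the bench; its axes are the press's. Two guard rails stand there at x = +-41 mm (10 mm wide, y = 0 to 16 mm, tops 210 mm up).
- far_bore (a point): Centre of the far plate's bushing at its far (-y) face, where the rod comes out; 104 mm from near_bore along the press's -y. Other parts of the press: a steel drum (88 mm across, along y) between the plates at x = 92 mm, z = 85 mm, its lever rising behind to 190 mm at x = 237 mm; a controller box 85 mm tall at x = 60 to 160, y = -147 to -223 mm.
- guard (a joint): Height of the guard in m: 0 = down, 0.08 = upper stop; starts at 0 to 0.02. Aluminium panel 70 x 6 mm between the rails, 5 to 11 mm in front of the near plate; its lower edge is 60 mm above the bench when down (covering the bushing), 140 mm when up. 0.3 kg; slide friction of 6 N keeps it where it is left; raising takes about 9 N.
- guard_bar (a point): Centre of the grip bar, a black bar 60 mm long (press's x), 12 mm wide (y), 12 mm high, along the guard's top; 178 mm above the bench with the guard down, 258 mm when up. Its underside is 7 mm above the panel's top edge. Its axes are the press's: pinch it from above across y.
- rod: Loose clamp rod, about 0.17 kg: black ribbed handle 26 mm in diameter, 60 mm long; steel rod 16 mm in diameter, 180 mm long; taper 15 mm long to a 6 mm end. Origin: middle of the handle, on the axis. The axis is its y, the tip at y = -225 mm. Starts level on the rest, axis 50 mm above the bench. Balances about 66 mm from the origin towards the tip.
- rod_tip (a point): Tip of the rod's tapered end, on its axis.
- rest: Fixed plywood rest: two V-notched supports (10 mm thick, tops about 55 mm above the bench) under the steel part of the rod, 50 and 170 mm from the handle's middle. Origin: on the bench under the middle of the handle at the start; the rod lies along its -y. Under the handle only bench; the base plate (12 mm thick) begins 25 mm from the origin along -y.
- mug: White ceramic mug standing on the bench, 82 mm across, 95 mm tall; origin under its centre. Leave alone.
- sanitiser: Clear bottle with a white cap, 60 mm across, 150 mm tall; origin under its centre. Leave alone.
- carton: White carton 90 x 90 x 100 mm tall; origin under its centre. Leave alone.

How it is judged:
By the outcome, as a careful person would: the job done as asked, in the order asked, and still so for the second after the job is handed in, while the arm keeps its last pose, push and grip.
It also fails if it takes over 66 s, if anything falls off the work surface, if the arm or the gripper's body presses on something with over 40 N, if the wrist force passes 120 N, or if a joint passes its speed limit or range.

### The arm

A 6-joint arm with a two-finger parallel gripper is mounted at the origin on the work surface. World frame = base frame: x ahead of the robot, y to its left, z up, the work surface at z = 0. Lengths are in m, angles in rad, forces in N, time in s.
With the tool pointing down it reaches from about 0.35 to 0.975 m from the base axis. Payload 4.9 kg.
Tool frame: the origin (TCP) lies between the finger pads, 19 mm behind the fingertips; this is the grasp point; y points along the fingers, z is the direction in which the jaws open and shut, and the axes are right-handed (so a half turn about y gives the same grasp; the last joint's range is limited). The gripper opens to 85 mm and grips with 20 to 120 N. Pads are 22 mm wide; open, the fingers measure 114 mm over their backs; the gripper's body (76 mm by 85 mm) begins 54 mm behind the grasp point. The pads swing forward as they close: fully open they stand 13 mm farther back than shut.
Start: joints at [-1.428, 0.053, 1.613, -0, 1.476, -0.119], TCP at [0.162, -0.604, 0.25] pointing down, gripper open.
Joint ranges: [-3.01, 3.01], [-1.01, 2.22], [0.06, 2.58], [-1.02, 4.17], [0.09, 2.62], [-3.14, 3.14]. Speed limits (rad/s): [2.57, 2.57, 3.14, 3.14, 3.14, 3.14].

### API

Orientations are given as a rotation vector (axis times angle).
In Python, from station import ctrl gives the robot as it stands.
- The arm moves only by the tool jog_arm, never from a script. Its argument "moves" is a list of rows, each a list of 6 numbers: the shift along the tool's x, y, z in mm, then the turn, a rotation vector about the tool's x, y, z in rad. In form: [[x, y, z, wx, wy, wz], ...]. A call has 1 to 12 rows; each row shifts and turns the commanded pose from where the row before left it, along the tool's axes as they then stand; what a row does not reach is not made up. A row lasts 1/10 s, in which the tool goes at most 50 mm and 8.59 degrees, less where a joint would pass 70% of its speed; a pose out of reach is approached as far as the arm can. A call is refused whole if a number of a shift passes 50 or a number of a turn 0.15, either way. A call with a gripper value outside its range is refused whole. "grip" is the finger opening in mm, from 0 to 85.4, set as the call begins (left out, the last holds). The fingers move at their own pace and stop on an object; "grip_force" is the grip in N (left out, the last holds). Time passes only in rows, so rows that do not move let the fingers close. It gives the time, the measured TCP pose, the force and the opening at its end, in the units of the state.
- ctrl.get_obs(): the state, without advancing time (a new reading comes with each control period).
- ctrl.get_image(name): name is "side" or "top"; returns the picture (420x560x3 uint8, red, green, blue); there is no depth.
- ctrl.camera_params(name): a dict with "fx", "fy", "cx", "cy" (pixels), "pose" (4x4, takes a point from camera to world coordinates). Camera axes: x right, y up, looking along -z (the intrinsics and any distortion apply to the point x, -y, -z); pixel columns grow to the right and rows downward; lengths in m; the calibration is good to about 2 mm. A picture is of the moment at which its call begins. camera_params takes no time and is no camera call.
- ctrl.finish_job(): hands the job in, once; it reports no verdict.
The state is a dict: "t": time; "q": joint angles; "dq": joint speeds; "effort": joint torques, N m; "tool_pos": TCP position; "tool_rot": TCP orientation; "contact_force": force on the tool from outside, world axes, zero at the start; "wrist_torque": the same for the moment, N m; "opening": finger opening in m.
Only numpy, scipy, OpenCV 4.12 (cv2) and the standard library are available. Lean on these libraries where they do the work, as an engineer would, in place of code of your own. Each camera call takes 0.05 s, during which the arm holds its last target. There are 200 camera calls.

## Working session

There is one attempt and no reset: what is moved stays moved. The work goes in short steps, Python scripts to look and compute and a tool call to move; the robot and the scene stay as the last step left them, time stands still between calls to the robot, and variables do not carry over. Pictures are saved under pics/ and viewed, about 8 in all and at most 12, crops included, and the job is handed in when it is done.

Besides the shell and the picture viewer there is one more tool, called after "Emit:" in YAML: its name, and indented under it one key for each argument. jog_arm: Moves the arm, as the interface text tells. Its arguments: {"type":"object","properties":{"moves":{"type":"array","items":{"type":"array","items":{"type":"number"}}},"grip":{"type":"number"},"grip_force":{"type":"number"}},"required":["moves"]}

```bash
mkdir -p pics; ls
cat > h.py <<'E'
import numpy as np,cv2
from station import ctrl
from scipy.spatial.transform import Rotation as R
def snap(n,f):
    im=ctrl.get_image(n); cv2.imwrite('pics/'+f+'.png',im[:,:,::-1]); return im
def ray(n,u,v):
    p=ctrl.camera_params(n); K=np.array([[p['fx'],0,p['cx']],[0,p['fy'],p['cy']],[0,0,1.]])
    d=np.array(p.get('dist',p.get('distortion',np.zeros(5))),float)
    a,b=cv2.undistortPoints(np.array([[[u,v]]],float),K,d)[0,0]
    T=np.array(p['pose']); return T[:3,3],T[:3,:3]@np.array([a,-b,-1])
def onz(n,u,v,z):
    o,d=ray(n,u,v); return o+d*(z-o[2])/d[2]
def tri(u1,u2):
    A=[];b=[]
    for n,u in (('side',u1),('top',u2)):
        o,d=ray(n,*u); d=d/np.linalg.norm(d); P=np.eye(3)-np.outer(d,d); A.append(P);b.append(P@o)
    x=np.linalg.lstsq(np.vstack(A),np.hstack(b),rcond=None)[0]
    return x,np.linalg.norm(np.vstack(A)@x-np.hstack(b))
def proj(n,X):
    p=ctrl.camera_params(n); T=np.array(p['pose']); c=T[:3,:3].T@(np.array(X)-T[:3,3])
    return p['cx']+p['fx']*c[0]/-c[2], p['cy']+p['fy']*-c[1]/-c[2]
E
python3 - <<'E'
from h import *
for n in('side','top'):
    snap(n,n+'0'); p=ctrl.camera_params(n); print({k:np.round(v,3).tolist() for k,v in p.items()})
o=ctrl.get_obs(); print({k:np.round(v,3).tolist() for k,v in o.items()})
E
```

```text
pics
{'fx': 520.924, 'fy': 520.924, 'cx': 281.294, 'cy': 205.03, 'pose': [[0.947, 0.243, -0.211, 0.248], [-0.322, 0.728, -0.606, -1.003], [0.006, 0.641, 0.767, 1.315], [0.0, 0.0, 0.0, 1.0]]}
{'fx': 464.54, 'fy': 464.54, 'cx': 289.596, 'cy': 208.424, 'pose': [[0.025, 0.991, -0.134, 0.4], [-1.0, 0.027, 0.009, -0.043], [0.012, 0.133, 0.991, 1.286], [0.0, 0.0, 0.0, 1.0]]}
{'t': 0.1, 'q': [-1.428, 0.053, 1.614, -0.0, 1.476, -0.119], 'dq': [0.001, -0.001, -0.003, 0.0, 0.001, -0.002], 'effort': [0.0, -39.49, -37.136, -0.0, 0.004, -0.0], 'tool_pos': [0.162, -0.603, 0.249], 'tool_rot': [-0.274, 2.084, -2.08], 'contact_force': [-0.107, 0.588, -0.587], 'wrist_torque': [-0.024, -0.043, 0.002], 'opening': 0.086}
```

View pics/side0.png

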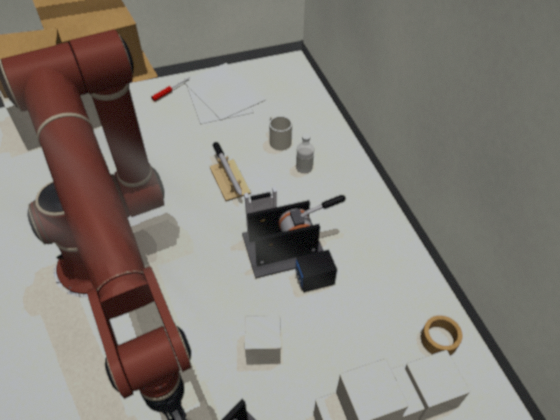

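View pics/top0.png

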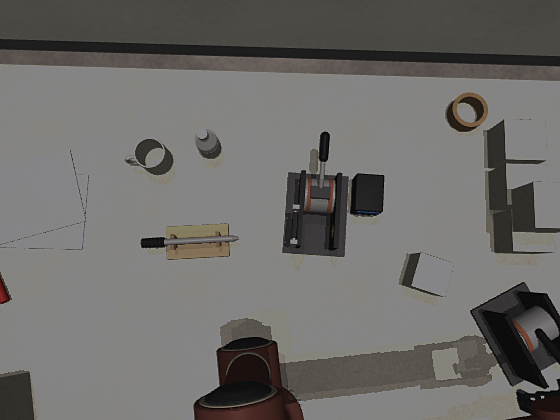

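The side view shows the press at about (285,230), with the rod's handle at (218,150) and its tip at (240,198). In the top view the press is at (315,215), and the rod runs from (142,242) to (238,239). I'll take enlarged crops next.

Run:
```python
from h import *
a=cv2.imread('pics/side0.png')[135:285,205:355]; b=cv2.imread('pics/top0.png')[120:270,130:390]
g=lambda x:np.clip(255*(x/255.)**.6,0,255).astype('uint8')
cv2.imwrite('pics/c1.png',cv2.resize(g(a),None,fx=4,fy=4,interpolation=2))
cv2.imwrite('pics/c2.png',cv2.resize(g(b),None,fx=3,fy=3,interpolation=2))
```

```text
(no output)
```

View pics/c1.png

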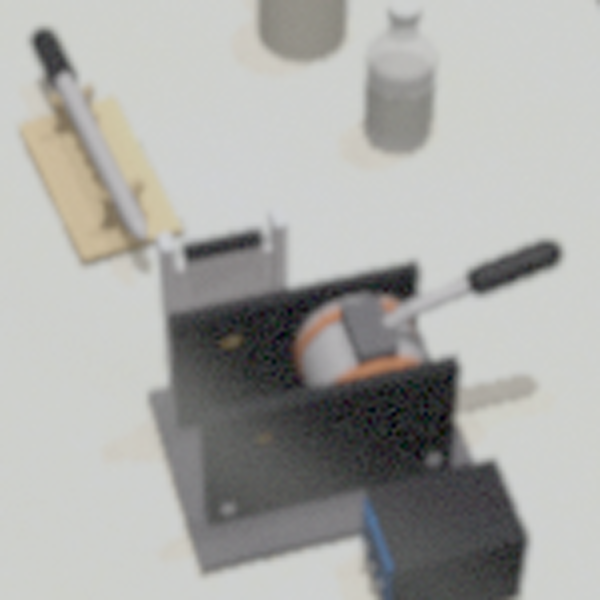

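View pics/c2.png

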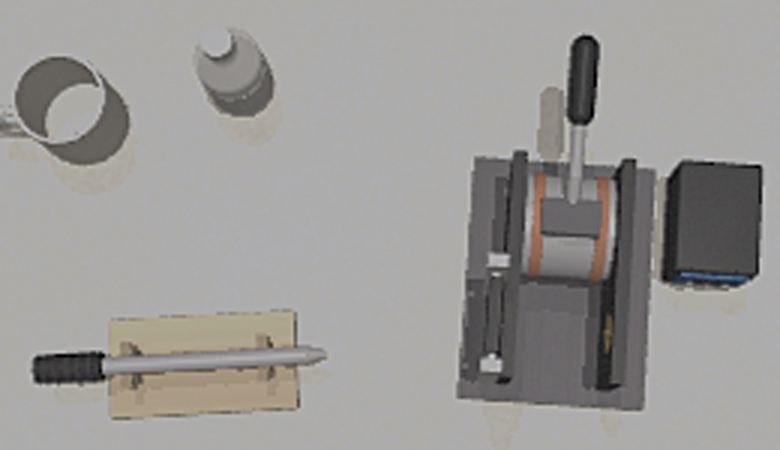

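The crops show these features. Side crop: grip bar at (222,245), rail tops at (168,241) and (277,222), rod from (42,36) to (142,232). Top crop: bar at (494,312), rail tops at (498,261) and (490,363), rod from (33,367) to (326,355). Next I'll triangulate these points.

Run:
```python
from h import *
S=lambda u,v:(205+u/4-.4,135+v/4-.4)
T=lambda u,v:(130+u/3-.33,120+v/3-.33)
pts=dict(bar=((222,245),(494,312)),rail_m=((168,241),(490,363)),rail_p=((277,222),(498,261)),
 far_endtop=((456,362),(628,162)),near_endtop=((416,266),(519,153)),tip=((142,232),(326,355)),hend=((42,36),(33,367)),joint=((64,80),(104,365)),
 farbush=((264,437),(607,332)))
for k,(s,t) in pts.items():
    x,r=tri(S(*s),T(*t)); print(k,np.round(x*1000,1),round(r*1000,1))
for k,u in dict(baseTL=(475,158),baseBL=(458,398),baseTR=(655,168),baseBR=(641,409)).items(): print(k,np.round(onz('top',*T(*u),.012)*1000))
for k,u in dict(baseBL=(150,395),baseBR=(203,573)).items(): print('side',k,np.round(onz('side',*S(*u),.012)*1000))
for k,u in dict(tip=(326,355),hend=(33,367),joint=(104,365)).items(): print(k,np.round(onz('top',*T(*u),.05)*1000))
for k,u in dict(tip=(142,232),hend=(42,36),joint=(64,80)).items(): print('side',k,np.round(onz('side',*S(*u),.05)*1000))
```

```text
bar [510.5 -65.1 191.3] 0.9
rail_m [470.4 -62.8 207.4] 1.0
rail_p [550.3 -67.2 203.7] 0.3
far_endtop [ 647.9 -176.4  134.5] 1.5
near_endtop [652.4 -84.2 136.1] 1.0
tip [483.3  78.9  59. ] 1.0
hend [466.  339.1  45.3] 0.2
joint [469.5 275.3  49.7] 0.3
farbush [ 507.2 -165.1   90.2] 0.8
baseTL [673. -48.  12.]
baseBL [450. -38.  12.]
baseTR [ 668. -216.   12.]
baseBR [ 444. -205.   12.]
side baseBL [453. -45.  12.]
side baseBR [ 445. -213.   12.]
tip [483.  80.  50.]
hend [466. 338.  50.]
joint [469. 275.  50.]
side tip [486.  87.  50.]
side hend [465. 334.  50.]
side joint [470. 275.  50.]
```

```bash
cat >> h.py <<'E'
def goto(P,axis=None):
    """P world m; axis: wanted jaw direction (world yaw of tool z, rad). prints turn about tool y, then shifts after that turn, plus tilt"""
    o=ctrl.get_obs(); M=R.from_rotvec(o['tool_rot']).as_matrix()
    w=0
    if axis is not None:
        yaw=np.arctan2(M[1,2],M[0,2]); w=(yaw-axis+np.pi/2)%np.pi-np.pi/2
    tilt=np.cross(M[:,1],[0,0,-1])@M
    d=(M@R.from_rotvec([0,w,0]).as_matrix()).T@(np.array(P)-o['tool_pos'])*1000
    print('t',round(o['t'],2),'pos',np.round(np.array(o['tool_pos'])*1000,1),'turn_y',round(w,3),'shift',np.round(d,1),'tilt',np.round(tilt,3),'F',np.round(o['contact_force'],1),'q6',round(o['q'][5],2),'op',round(o['opening']*1000,1))
    return M
E
python3 - <<'E'
from h import *
print(goto([.5105,-.065,.300],np.pi/2-.048).round(3))
E
```

```text
t 0.1 pos [ 161.7 -603.2  248.9] turn_y 0.31 shift [-322.6  -50.2 -554.4] tilt [ 0.002 -0.    -0.   ] F [-0.1  0.6 -0.6] q6 -0.12 op 85.5
[[-0.966 -0.     0.259]
 [-0.259  0.002 -0.966]
 [-0.    -1.    -0.002]]
```

Emit:
jog_arm:
  moves:
    - [0, -40, 0, 0, 0.15, 0]
    - [0, -35, 0, 0, 0.15, 0]
    - [0, 0, 0, 0, 0.01, 0]
    - [-27, 0, -46, 0, 0, 0]
    - [-27, 0, -46, 0, 0, 0]
    - [-27, 0, -46, 0, 0, 0]
    - [-27, 0, -46, 0, 0, 0]
    - [-27, 0, -46, 0, 0, 0]
    - [-27, 0, -46, 0, 0, 0]
  grip: 45

```text
t: 1.0
tool_pos: [0.3264, -0.3506, 0.324]
tool_rot: [-0.052, -2.198, 2.196]
contact_force: [0.2, -0.0, -0.1]
opening: 0.0453
```

Emit:
jog_arm:
  moves:
    - [-27, 0, -46, 0, 0, 0]
    - [-27, 0, -46, 0, 0, 0]
    - [-27, 0, -46, 0, 0, 0]
    - [-27, 0, -46, 0, 0, 0]
    - [-27, 0, -46, 0, 0, 0]
    - [-25, 0, -46, 0, 0, 0]
    - [0, 0, 0, 0, 0, 0]
    - [0, 0, 0, 0, 0, 0]

```text
t: 1.8
tool_pos: [0.4887, -0.0995, 0.324]
tool_rot: [-0.047, -2.198, 2.198]
contact_force: [0.2, 0.1, 0.3]
opening: 0.0451
```

Run:
```python
from h import *
goto([.5105,-.065,.198],np.pi/2-.048)
a=snap('side','s1'); b=snap('top','t1')
# predicted TCP pixels
P=ctrl.get_obs()['tool_pos']; print(proj('side',P),proj('top',P))
u,v=map(int,proj('side',P)); c=a[v-75:v+75,u-50:u+50,::-1]; u,v=map(int,proj('top',P)); d=b[v-75:v+75,u-50:u+50,::-1]
cv2.imwrite('pics/c3.png',np.clip(255*(cv2.resize(np.hstack([c,d]),None,fx=4,fy=4,interpolation=2)/255.)**.6,0,255).astype('uint8'))
```

```text
t 1.8 pos [488.7 -99.5 324. ] turn_y 0.003 shift [-20.4 125.9 -35.5] tilt [ 0.    -0.     0.002] F [0.2 0.1 0.3] q6 1.27 op 45.1
(np.float64(255.00869490109434), np.float64(174.3467742517223)) (np.float64(312.8197972456359), np.float64(228.61610935356398))
```

View pics/c3.png

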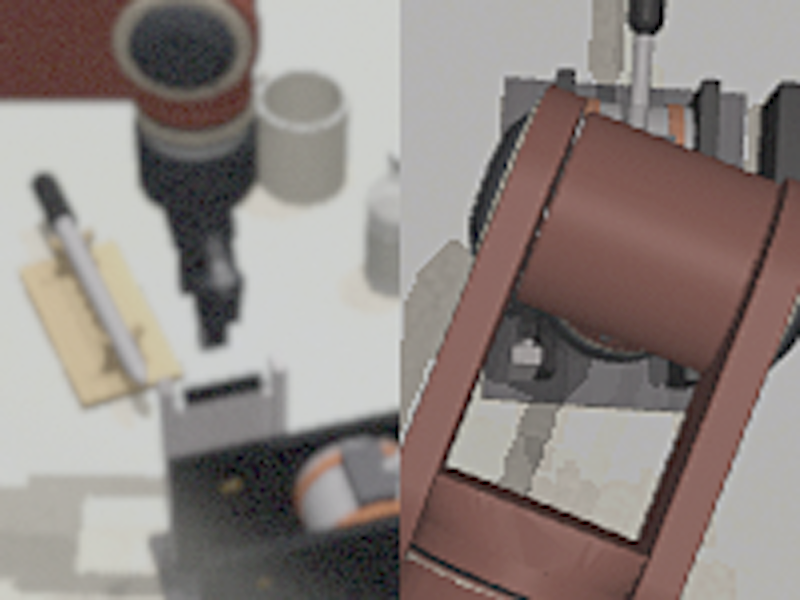

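The gripper is upright, aligned, and just short of the bar. The front fingertip is at crop (212,345) and the bar at (222,390). I'll move over the bar and descend.

Emit:
jog_arm:
  moves:
    - [-10, 0, -18, 0, 0, 0]
    - [-10, 0, -18, 0, 0, 0]
    - [0, 35, 0, 0, 0, 0]
    - [0, 30, 0, 0, 0, 0]
    - [0, 25, 0, 0, 0, 0]
    - [0, 0, 0, 0, 0, 0]
    - [0, 0, 0, 0, 0, 0]

```text
t: 2.6
tool_pos: [0.51, -0.0668, 0.2352]
tool_rot: [-0.055, -2.196, 2.196]
contact_force: [0.4, -0.2, -0.1]
opening: 0.0446
```

Run:
```python
from h import *
goto([.5105,-.065,.198],np.pi/2-.048)
a=snap('side','s2')
P=ctrl.get_obs()['tool_pos']; print(proj('side',P))
u,v=map(int,proj('side',P)); c=a[v-50:v+50,u-65:u+65,::-1]
cv2.imwrite('pics/c4.png',np.clip(255*(cv2.resize(c,None,fx=6,fy=6,interpolation=2)/255.)**.6,0,255).astype('uint8'))
```

```text
t 2.6 pos [510.  -66.8 235.2] turn_y -0.002 shift [-0.4 37.2 -1.8] tilt [-0.  0.  0.] F [ 0.4 -0.2 -0.1] q6 1.35 op 44.6
(np.float64(260.1929630731192), np.float64(185.56140005954313))
```

View pics/c4.png

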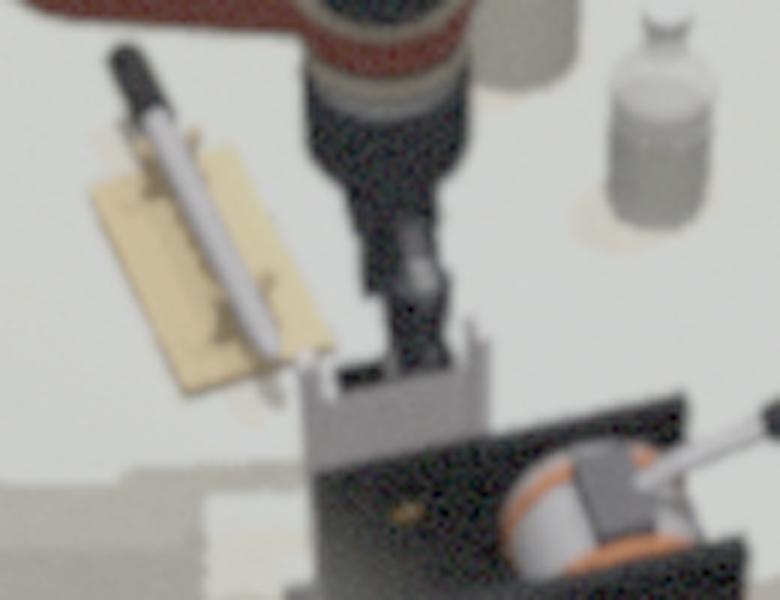

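The front finger hangs in front of the bar at crop (415,345), with its offset matching the skewed view. I'll descend and close.

Emit:
jog_arm:
  moves:
    - [0, 15, -1, 0, 0, 0]
    - [0, 13, -1, 0, 0, 0]
    - [0, 9, 0, 0, 0, 0]
    - [0, 0, 0, 0, 0, 0]
    - [0, 0, 0, 0, 0, 0]

```text
t: 3.15
tool_pos: [0.5103, -0.0635, 0.1976]
tool_rot: [-0.052, -2.197, 2.197]
contact_force: [0.5, -0.6, -0.1]
opening: 0.045
```

Emit:
jog_arm:
  moves:
    - [0, 0, 0, 0, 0, 0]
    - [0, 0, 0, 0, 0, 0]
    - [0, 0, 0, 0, 0, 0]
    - [0, 0, 0, 0, 0, 0]
    - [0, 0, 0, 0, 0, 0]
    - [0, 0, 0, 0, 0, 0]
  grip: 0
  grip_force: 40

```text
t: 3.75
tool_pos: [0.5108, -0.0654, 0.1988]
tool_rot: [-0.054, -2.193, 2.202]
contact_force: [-0.1, -6.3, 0.4]
opening: 0.0109
```

Emit:
jog_arm:
  moves:
    - [0, -5, 0, 0, 0, 0]
    - [0, -8, 0, 0, 0, 0]
    - [0, -8, 0, 0, 0, 0]
    - [0, -8, 0, 0, 0, 0]
    - [0, -8, 0, 0, 0, 0]
    - [0, -8, 0, 0, 0, 0]
    - [0, -5, 0, 0, 0, 0]
    - [0, -3, 0, 0, 0, 0]
    - [0, 0, 0, 0, 0, 0]

```text
t: 4.65
tool_pos: [0.5107, -0.0654, 0.2502]
tool_rot: [-0.055, -2.193, 2.202]
contact_force: [3.2, -6.5, -6.4]
opening: 0.0108
```

Emit:
jog_arm:
  moves:
    - [0, -3, 0, 0, 0, 0]
    - [0, -3, 0, 0, 0, 0]
    - [0, 0, 0, 0, 0, 0]

```text
t: 4.95
tool_pos: [0.5107, -0.0654, 0.2559]
tool_rot: [-0.054, -2.193, 2.202]
contact_force: [3.8, -7.3, -5.9]
opening: 0.0108
```

Emit:
jog_arm:
  moves:
    - [0, -3, 0, 0, 0, 0]
    - [0, -2, 0, 0, 0, 0]
    - [0, 0, 0, 0, 0, 0]

```text
t: 5.25
tool_pos: [0.5107, -0.0654, 0.2607]
tool_rot: [-0.055, -2.192, 2.202]
contact_force: [3.2, -7.9, -7.5]
opening: 0.0108
```

Emit:
jog_arm:
  moves:
    - [0, -3, 0, 0, 0, 0]
    - [0, 0, 0, 0, 0, 0]

```text
t: 5.45
tool_pos: [0.5107, -0.0654, 0.2637]
tool_rot: [-0.054, -2.192, 2.202]
contact_force: [3.9, -7.1, -7.1]
opening: 0.0111
```

Emit:
jog_arm:
  moves:
    - [0, -3, 0, 0, 0, 0]
    - [0, 0, 0, 0, 0, 0]

```text
t: 5.65
tool_pos: [0.5107, -0.0654, 0.264]
tool_rot: [-0.054, -2.192, 2.201]
contact_force: [9.8, -8.8, -17.1]
opening: 0.0111
```

Emit:
jog_arm:
  moves:
    - [0, -3, 0, 0, 0, 0]
    - [0, 0, 0, 0, 0, 0]

```text
t: 5.85
tool_pos: [0.5106, -0.0654, 0.264]
tool_rot: [-0.053, -2.192, 2.2]
contact_force: [14.6, -10.0, -25.9]
opening: 0.0111
```

Emit:
jog_arm:
  moves:
    - [0, 3, 0, 0, 0, 0]
    - [0, 2, 0, 0, 0, 0]
    - [0, 0, 0, 0, 0, 0]

```text
t: 6.15
tool_pos: [0.5107, -0.0654, 0.2639]
tool_rot: [-0.054, -2.193, 2.201]
contact_force: [4.5, -7.9, -8.9]
opening: 0.0111
```

Emit:
jog_arm:
  moves:
    - [0, 0, 0, 0, 0, 0]
    - [0, 0, 0, 0, 0, 0]
    - [0, 0, 0, 0, 0, 0]
    - [0, 0, 0, 0, 0, 0]
  grip: 45

```text
t: 6.55
tool_pos: [0.5107, -0.0635, 0.2667]
tool_rot: [-0.054, -2.197, 2.198]
contact_force: [-0.5, -0.1, 0.6]
opening: 0.0447
```

Emit:
jog_arm:
  moves:
    - [0, -20, 0, 0, 0, 0]
    - [0, -35, 0, 0, 0, 0]
    - [0, -20, 0, 0, 0, 0]
    - [0, 0, 0, 0, 0, 0]
    - [0, 0, 0, 0, 0, 0]

```text
t: 7.05
tool_pos: [0.5105, -0.0635, 0.3412]
tool_rot: [-0.053, -2.197, 2.198]
contact_force: [-0.2, 0.3, -0.7]
opening: 0.045
```

Run:
```python
from h import *
# rod handle, grasp 8 mm towards the tip; jaws across rod (rod yaw .066)
a=.066; yr=np.array([-np.sin(a),np.cos(a),0])
goto(np.array([.468,.306,.15])-.008*yr,a)
print(ctrl.get_obs()['q'].round(2))
```

```text
t 7.05 pos [510.5 -63.5 341.2] turn_y 1.457 shift [363.5 191.1  18.2] tilt [-0.    -0.    -0.001] F [-0.2  0.3 -0.7] q6 1.35 op 45.0
[-0.27 -0.25  1.75  0.    1.65  1.35]
```

Emit:
jog_arm:
  moves:
    - [0, 0, 0, 0, -0.14, 0]
    - [0, 0, 0, 0, -0.14, 0]
    - [0, 0, 0, 0, -0.14, 0]
    - [0, 0, 0, 0, -0.14, 0]
    - [0, 0, 0, 0, -0.14, 0]
    - [0, 0, 0, 0, -0.14, 0]
    - [0, 0, 0, 0, -0.14, 0]
    - [0, 0, 0, 0, -0.14, 0]
    - [0, 0, 0, 0, -0.14, 0]
    - [0, 0, 0, 0, -0.14, 0]
    - [0, 0, 0, 0, -0.14, 0]
    - [0, 0, 0, 0, -0.14, 0]

```text
t: 8.25
tool_pos: [0.5098, -0.0634, 0.3386]
tool_rot: [-1.242, 1.163, -1.157]
contact_force: [-0.7, -0.3, -0.6]
opening: 0.0449
```

Emit:
jog_arm:
  moves:
    - [-45, 0, -2, 0, -0.005, 0]
    - [-45, 0, -2, 0, 0, 0]
    - [-45, 0, -2, 0, 0, 0]
    - [-45, 0, -2, 0, 0, 0]
    - [-45, 0, -2, 0, 0, 0]
    - [-45, 0, -2, 0, 0, 0]
    - [-45, 0, -2, 0, 0, 0]
    - [-48, 40, -4, 0, 0, 0]
    - [0, 40, 0, 0, 0, 0]
    - [0, 40, 0, 0, 0, 0]
    - [0, 40, 0, 0, 0, 0]
    - [0, 0, 0, 0, 0, 0]
  grip: 60

```text
t: 9.45
tool_pos: [0.4651, 0.2858, 0.1799]
tool_rot: [-1.256, 1.168, -1.157]
contact_force: [-0.2, -1.4, -0.9]
opening: 0.0603
```

Run:
```python
from h import *
a=.066; yr=np.array([-np.sin(a),np.cos(a),0])
goto(np.array([.468,.306,.05])-.008*yr,a)
im=[]
for n in('side','top'):
    a=snap(n,n+'3'); P=ctrl.get_obs()['tool_pos']; u,v=map(int,proj(n,P)); print(n,u,v)
    im.append(a[v-50:v+70,u-50:u+70,::-1] if n=='side' else a[v-60:v+60,u-50:u+70,::-1])
p=cv2.imread('pics/side3.png')[140:290,205:355][:120,:120]
x=np.hstack(im+[p]); cv2.imwrite('pics/c5.png',np.clip(255*(cv2.resize(x,None,fx=2.2,fy=3.3 if 0 else 2.2,interpolation=2)/255.)**.6,0,255).astype('uint8'))
```

```text
t 9.45 pos [465.1 285.8 179.9] turn_y 0.0 shift [-12.7 129.7   6.3] tilt [ 0.015 -0.     0.006] F [-0.2 -1.4 -0.9] q6 0.35 op 60.3
side 215 122
top 144 237
```

View pics/c5.png

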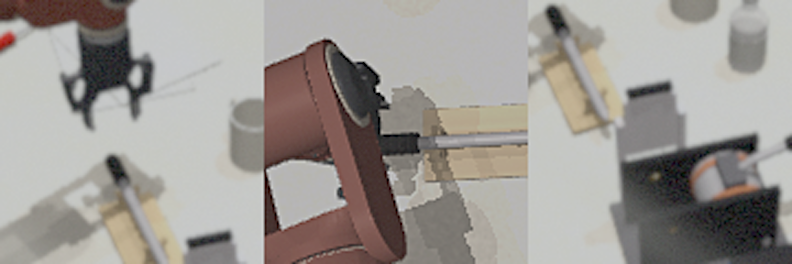

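The guard is up and staying there. The gripper is above the handle with open jaws straddling it. I'll correct the tilt and offset, then descend.

Emit:
jog_arm:
  moves:
    - [-13, 0, 6, 0.015, 0, 0.006]
    - [0, 30, 0, 0, 0, 0]
    - [0, 30, 0, 0, 0, 0]
    - [0, 25, 0, 0, 0, 0]
    - [0, 10, 0, 0, 0, 0]
    - [0, 0, 0, 0, 0, 0]
    - [0, 0, 0, 0, 0, 0]

```text
t: 10.25
tool_pos: [0.4783, 0.3028, 0.0964]
tool_rot: [-1.22, 1.151, -1.163]
contact_force: [1.2, 0.5, 0.2]
opening: 0.0598
```

Run:
```python
from h import *
a=.066; yr=np.array([-np.sin(a),np.cos(a),0])
goto(np.array([.468,.306,.05])-.008*yr,a)
a=snap('side','s4')
P=ctrl.get_obs()['tool_pos']
u,v=map(int,proj('side',P)); print(u,v); c=a[v-40:v+60,u-60:u+60,::-1]
cv2.imwrite('pics/c6.png',np.clip(255*(cv2.resize(c,None,fx=6,fy=6,interpolation=2)/255.)**.6,0,255).astype('uint8'))
```

```text
t 10.25 pos [478.3 302.8  96.4] turn_y 0.0 shift [  4.5  46.2 -10.9] tilt [-0.019 -0.    -0.007] F [1.2 0.5 0.2] q6 0.37 op 59.8
219 138
```

View pics/c6.png

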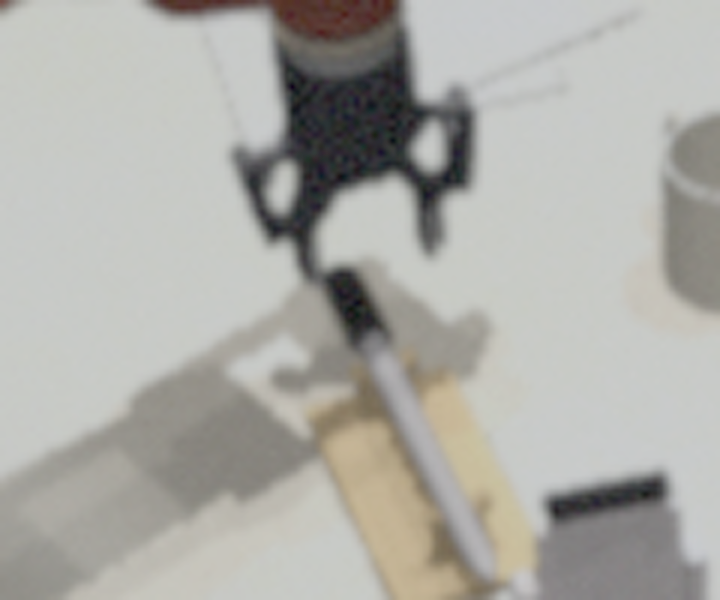

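The jaws straddle the handle but sit about 11 mm towards +x, because the earlier tilt reading was taken before the arm settled. I'll correct that.

Emit:
jog_arm:
  moves:
    - [4, 0, -11, -0.019, 0, -0.007]
    - [0, 0, 0, 0, 0, 0]
    - [0, 0, 0, 0, 0, 0]
    - [0, 0, 0, 0, 0, 0]

```text
t: 10.7
tool_pos: [0.4662, 0.2972, 0.0943]
tool_rot: [-1.243, 1.162, -1.16]
contact_force: [-0.0, -1.3, -0.5]
opening: 0.0602
```

Run:
```python
from h import *
a=.066; yr=np.array([-np.sin(a),np.cos(a),0])
goto(np.array([.468,.306,.05])-.008*yr,a)
```

```text
t 10.7 pos [466.2 297.2  94.3] turn_y -0.0 shift [-0.7 44.3  2.5] tilt [ 0.003 -0.     0.001] F [-0.  -1.3 -0.5] q6 0.37 op 60.2
```

Emit:
jog_arm:
  moves:
    - [0, 15, 2, 0, 0, 0]
    - [0, 15, 0, 0, 0, 0]
    - [0, 10, 0, 0, 0, 0]
    - [0, 4, 0, 0, 0, 0]
    - [0, 0, 0, 0, 0, 0]

```text
t: 11.2
tool_pos: [0.467, 0.2968, 0.0483]
tool_rot: [-1.246, 1.164, -1.159]
contact_force: [-0.1, 0.1, 0.4]
opening: 0.0599
```

Emit:
jog_arm:
  moves:
    - [0, 0, 0, 0, 0, 0]
    - [0, 0, 0, 0, 0, 0]
    - [0, 0, 0, 0, 0, 0]
    - [0, 0, 0, 0, 0, 0]
    - [0, 0, 0, 0, 0, 0]
    - [0, 0, 0, 0, 0, 0]
  grip: 15
  grip_force: 70

```text
t: 11.8
tool_pos: [0.4678, 0.2975, 0.0503]
tool_rot: [-1.243, 1.163, -1.159]
contact_force: [-3.8, 0.7, 3.8]
opening: 0.024
```

Run:
```python
from h import *
goto([.468,.306,.05],.066)
```

```text
t 11.8 pos [467.8 297.5  50.3] turn_y -0.0 shift [-8.5  0.3  0.8] tilt [ 0.004 -0.     0.001] F [-3.8  0.7  3.8] q6 0.37 op 24.0
```

Emit:
jog_arm:
  moves:
    - [0, -4, 0, 0, 0, 0]
    - [0, -8, 0, 0, 0, 0]
    - [0, -12, 0, 0, 0, 0]
    - [0, -12, 0, 0, 0, 0]
    - [0, -12, 0, 0, 0, 0]
    - [0, -6, 0, 0, 0, 0]
    - [0, 0, 0, 0, 0, 0]
    - [0, 0, 0, 0, 0, 0]
    - [0, 0, 0, 0, 0, 0]
  grip_force: 90

```text
t: 12.7
tool_pos: [0.4676, 0.2971, 0.1031]
tool_rot: [-1.245, 1.163, -1.159]
contact_force: [0.1, -0.5, -2.0]
opening: 0.0236
```

Run:
```python
from h import *
goto([.5223,.1837,.1],-.048)
```

```text
t 12.7 pos [467.6 297.1 103.1] turn_y 0.114 shift [110.6   3.1  60.1] tilt [ 0.005 -0.     0.002] F [ 0.1 -0.5 -2. ] q6 0.37 op 23.6
```

Emit:
jog_arm:
  moves:
    - [0, 0, 0, 0, 0.057, 0]
    - [0, 0, 0, 0, 0.057, 0]
    - [14, 0, 10, 0.005, 0, 0]
    - [20, 1, 10, 0, 0, 0]
    - [20, 1, 10, 0, 0, 0]
    - [20, 1, 10, 0, 0, 0]
    - [20, 0, 10, 0, 0, 0]
    - [16, 0, 10, 0, 0, 0]
    - [0, 0, 0, 0, 0, 0]
    - [0, 0, 0, 0, 0, 0]
    - [0, 0, 0, 0, 0, 0]

```text
t: 13.8
tool_pos: [0.5224, 0.1847, 0.1007]
tool_rot: [-1.187, 1.243, -1.245]
contact_force: [-0.7, 0.6, -2.6]
opening: 0.0232
```

Run:
```python
from h import *
goto([.5223,.1837,.1],-.048)
a=snap('side','s5'); b=snap('top','t5')
print(proj('side',[.512,-.031,.1]),proj('top',[.512,-.031,.1]))
c=a[140:230,205:305,::-1]; d=b[185:275,200:300,::-1]
cv2.imwrite('pics/c7.png',np.clip(255*(cv2.resize(np.hstack([c,d]),None,fx=4,fy=4,interpolation=2)/255.)**.6,0,255).astype('uint8'))
```

```text
t 13.8 pos [522.4 184.7 100.7] turn_y 0.001 shift [ 1.   0.7 -0. ] tilt [-0.    -0.     0.001] F [-0.7  0.6 -2.6] q6 0.25 op 23.2
(np.float64(258.1940928462786), np.float64(207.34491193907783)) (np.float64(280.1994641072073), np.float64(226.54174611308116))
```

View pics/c7.png

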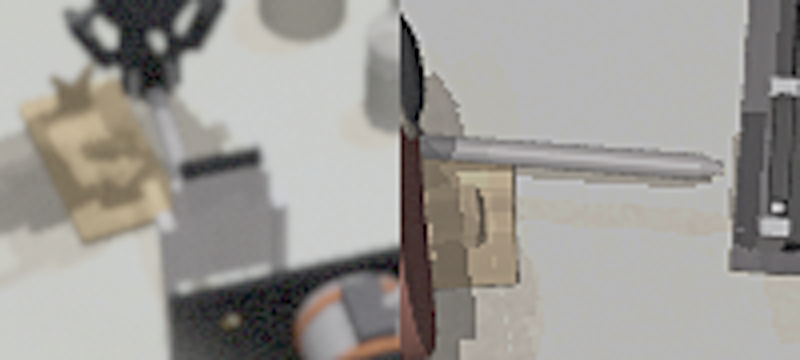

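In the top crop the tip is at (720,167), i.e. pixel (279.6,226.4). Prediction was (280.2,226.5), so the rod is aligned. In the side view the tip is hidden behind the raised guard. I'll advance carefully.

Emit:
jog_arm:
  moves:
    - [12, 0, 0, 0, 0, 0]
    - [12, 0, 0, 0, 0, 0]
    - [8, 0, 0, 0, 0, 0]
    - [4, 0, 0, 0, 0, 0]
    - [0, 0, 0, 0, 0, 0]
    - [0, 0, 0, 0, 0, 0]

```text
t: 14.5
tool_pos: [0.521, 0.1485, 0.1012]
tool_rot: [-1.186, 1.243, -1.246]
contact_force: [-0.1, 0.2, -1.5]
opening: 0.0235
```

Emit:
jog_arm:
  moves:
    - [3, 0, 0, 0, 0, 0]
    - [3, 0, 0, 0, 0, 0]
    - [3, 0, 0, 0, 0, 0]
    - [0, 0, 0, 0, 0, 0]

```text
t: 14.9
tool_pos: [0.5205, 0.1393, 0.1011]
tool_rot: [-1.186, 1.243, -1.246]
contact_force: [0.0, -0.1, -2.9]
opening: 0.0236
```

Emit:
jog_arm:
  moves:
    - [3, 0, 0, 0, 0, 0]
    - [3, 0, 0, 0, 0, 0]
    - [3, 0, 0, 0, 0, 0]
    - [0, 0, 0, 0, 0, 0]

```text
t: 15.3
tool_pos: [0.5201, 0.1302, 0.1011]
tool_rot: [-1.186, 1.243, -1.246]
contact_force: [0.8, -0.1, -1.7]
opening: 0.0236
```

Emit:
jog_arm:
  moves:
    - [3, 0, 0, 0, 0, 0]
    - [3, 0, 0, 0, 0, 0]
    - [3, 0, 0, 0, 0, 0]
    - [0, 0, 0, 0, 0, 0]

```text
t: 15.7
tool_pos: [0.5197, 0.1213, 0.1011]
tool_rot: [-1.186, 1.243, -1.246]
contact_force: [-0.1, -0.2, -2.4]
opening: 0.0239
```

Emit:
jog_arm:
  moves:
    - [4, 0, 0, 0, 0, 0]
    - [4, 0, 0, 0, 0, 0]
    - [4, 0, 0, 0, 0, 0]
    - [4, 0, 0, 0, 0, 0]
    - [0, 0, 0, 0, 0, 0]

```text
t: 16.2
tool_pos: [0.5189, 0.1051, 0.1012]
tool_rot: [-1.186, 1.243, -1.247]
contact_force: [-0.9, 0.9, -1.6]
opening: 0.0236
```

Run:
```python
from h import *
M=goto([.5223,.1837,.1],-.048)
P=ctrl.get_obs()['tool_pos']+M[:,0]*.217; print(P, proj('side',P),proj('top',P), ctrl.get_obs()['wrist_torque'].round(2))
a=snap('side','s6'); b=snap('top','t6')
c=a[170:260,225:325,::-1]; d=b[185:275,260:360,::-1]
cv2.imwrite('pics/c8.png',np.clip(255*(cv2.resize(np.hstack([c,d]),None,fx=4,fy=4,interpolation=2)/255.)**.5,0,255).astype('uint8'))
```

```text
t 16.2 pos [518.9 105.1 101.2] turn_y -0.001 shift [-78.7   1.   -0.4] tilt [-0.001  0.     0.002] F [-0.9  0.9 -1.6] q6 0.11 op 23.6
[ 0.50837089 -0.11163419  0.1014951 ] (np.float64(265.10576768064016), np.float64(227.4318250958008)) (np.float64(311.65717890157447), np.float64(228.7338466608621)) [ 0.16 -0.02 -0.01]
```

View pics/c8.png

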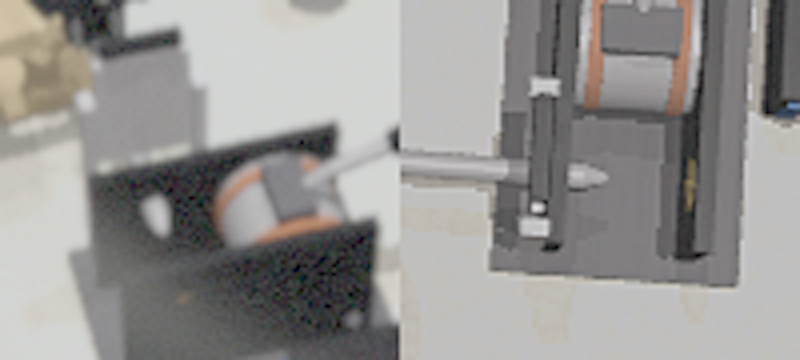

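The rod is through the near bushing with its tip at top-crop (606,177), and its line points at the far brass bushing at (690,182). I'll carry on.

Emit:
jog_arm:
  moves:
    - [6, 0, 0, 0, 0, 0]
    - [8, 0, 0, 0, 0, 0]
    - [8, 0, 0, 0, 0, 0]
    - [8, 0, 0, 0, 0, 0]
    - [8, 0, 0, 0, 0, 0]
    - [6, 0, 0, 0, 0, 0]
    - [3, 0, 0, 0, 0, 0]
    - [0, 0, 0, 0, 0, 0]
    - [0, 0, 0, 0, 0, 0]

```text
t: 17.2
tool_pos: [0.5167, 0.0587, 0.1012]
tool_rot: [-1.186, 1.243, -1.246]
contact_force: [0.0, 0.4, -2.6]
opening: 0.0236
```

Emit:
jog_arm:
  moves:
    - [3, 0, 0, 0, 0, 0]
    - [3, 0, 0, 0, 0, 0]
    - [3, 0, 0, 0, 0, 0]
    - [0, 0, 0, 0, 0, 0]

```text
t: 17.6
tool_pos: [0.5163, 0.0494, 0.1013]
tool_rot: [-1.186, 1.243, -1.246]
contact_force: [-0.6, -0.0, -1.5]
opening: 0.0234
```

Emit:
jog_arm:
  moves:
    - [3, 0, 0, 0, 0, 0]
    - [3, 0, 0, 0, 0, 0]
    - [3, 0, 0, 0, 0, 0]
    - [0, 0, 0, 0, 0, 0]

```text
t: 18.0
tool_pos: [0.5158, 0.0403, 0.1013]
tool_rot: [-1.186, 1.243, -1.247]
contact_force: [-0.5, 0.1, -2.6]
opening: 0.0231
```

Emit:
jog_arm:
  moves:
    - [3, 0, 0, 0, 0, 0]
    - [3, 0, 0, 0, 0, 0]
    - [3, 0, 0, 0, 0, 0]
    - [0, 0, 0, 0, 0, 0]

```text
t: 18.4
tool_pos: [0.5154, 0.0314, 0.1013]
tool_rot: [-1.186, 1.243, -1.246]
contact_force: [-0.6, -0.3, -2.6]
opening: 0.0233
```

Run:
```python
from h import *
M=goto([.5223,.1837,.1],-.048)
o=ctrl.get_obs(); T=o['tool_pos']+M[:,0]*.217; print(T,'tip y_p',(T-[.510,-.073,0])@[.048,.9988,0])
```

```text
t 18.4 pos [515.4  31.4 101.3] turn_y -0.0 shift [-152.5    1.1   -0.4] tilt [-0.001 -0.     0.002] F [-0.6 -0.3 -2.6] q6 -0.03 op 23.3
[ 0.50487128 -0.18537267  0.10161548] tip y_p -0.11248400313368818
```

Emit:
jog_arm:
  moves:
    - [3, 0, 0, 0, 0, 0]
    - [3, 0, 0, 0, 0, 0]
    - [3, 0, 0, 0, 0, 0]
    - [0, 0, 0, 0, 0, 0]
    - [0, 0, 0, 0, 0, 0]
    - [0, 0, 0, 0, 0, 0]

```text
t: 19.0
tool_pos: [0.515, 0.0228, 0.1013]
tool_rot: [-1.186, 1.243, -1.246]
contact_force: [-0.2, -0.2, -1.2]
opening: 0.0239
```

Run:
```python
from h import *
M=goto([.5223,.1837,.1],-.048)
o=ctrl.get_obs(); T=o['tool_pos']+M[:,0]*.217; print(T,'tip y_p',(T-[.510,-.073,0])@[.048,.9988,0],proj('side',T),proj('top',T))
a=snap('side','s7'); b=snap('top','t7')
c=a[170:260,225:325,::-1]; d=b[185:275,270:370,::-1]
cv2.imwrite('pics/c9.png',np.clip(255*(cv2.resize(np.hstack([c,d]),None,fx=4,fy=4,interpolation=2)/255.)**.5,0,255).astype('uint8'))
```

```text
t 19.0 pos [515.   22.8 101.3] turn_y 0.0 shift [-161.1    1.1   -0.4] tilt [-0.001 -0.     0.001] F [-0.2 -0.2 -1.2] q6 -0.05 op 23.9
[ 0.50455174 -0.19396652  0.10160079] tip y_p -0.1210828721565366 (np.float64(272.618959987396), np.float64(249.6675105955399)) (np.float64(343.77396451644074), np.float64(231.06843044026462))
```

View pics/c9.png

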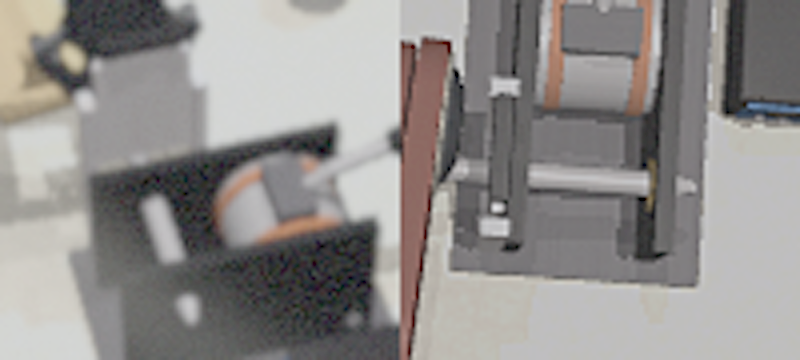

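The tip stands out past the far plate: side crop (188,308), top crop (695,187). My estimate is 17 mm, so I'll add 2 mm of margin, settle and hand in.

Emit:
jog_arm:
  moves:
    - [2, 0, 0, 0, 0, 0]
    - [0, 0, 0, 0, 0, 0]
    - [0, 0, 0, 0, 0, 0]
    - [0, 0, 0, 0, 0, 0]
    - [0, 0, 0, 0, 0, 0]

```text
t: 19.6
tool_pos: [0.5149, 0.0208, 0.1013]
tool_rot: [-1.186, 1.243, -1.246]
contact_force: [-0.1, 1.2, -1.9]
opening: 0.0236
```

Run:
```python
from h import *
goto([.5223,.1837,.1],-.048)
print(ctrl.finish_job())
```

```text
t 19.6 pos [514.9  20.8 101.3] turn_y 0.0 shift [-163.1    1.1   -0.4] tilt [-0.001  0.     0.001] F [-0.1  1.2 -1.9] q6 -0.06 op 23.6
the job is handed in; nothing more can be done
None
```

I raised the guard to its upper stop, then pushed the rod tip first through both bushings. I handed the job in at 19.6 s with the handle still gripped and the guard up.

- **Guard:** the upward force rose to about 26 N at the stop, and the guard stayed up after I let go. The last pictures still show it up.
- **Rod:** by the arm position and the press position I measured, the tip stands about 19 mm beyond the far plate, give or take 2 mm. The last pictures show it standing out there, taken before the final 2 mm push. Forces stayed under about 3 N during insertion, and the arm was still at hand-in.
- **Mug, bottle and carton:** I did not touch them.
- **Disagreements:** triangulated heights came out about 3–6 mm lower than the text (rail tops and plate tops), so I relied on contact and the given heights there. One sideways correction over the handle overshot by about 11 mm, because I used a reading taken before the arm had settled. I fixed it before gripping.

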